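# Open the flip-tab vent cap of a hydraulic reservoir

## Task

Open the vent of the hydraulic reservoir before it is drained: first lift the folded tab on its round cap until it stands fully upright, then unscrew the cap with it, anticlockwise, all the way to its stop, and let go, leaving the tab standing. The cap sits on a soft rubber grommet, so feel your way and be gentle: do not push it down or pull it up hard, and do not turn it while the tab is still folded. Leave the things standing round the reservoir alone.

Things in the scene. Friction and masses are not known exactly. Their poses are not given: they have to be found in the camera images.
- reservoir: Grey box-shaped hydraulic reservoir, 160 x 210 mm, top 106 mm above the bench, upright, fixed to the bench on two dark skids; origin under its centre, y along its 210 mm side, z up. A neck with a rubber grommet on top carries a round steel cap, 84 mm across, 16 mm thick, with a ribbed edge and a folding tab on its flat face. A small brass plug beside it is no part of the job.
- vent_axis (a point): Centre of the dark round flange (72 mm across) on the reservoir's top, 115 mm above the bench, on the cap's axis; axes as the reservoir's. The neck stands out of the flange by an unmeasured amount that differs each time: the cap's flat face, cap screwed fully down, lies anywhere from 136 to 192 mm above the bench, 21 to 77 mm above this point. Find it by touch or sight.
- cap (a joint): Turn of the cap about the vertical (rad): 0 screwed fully down, grows anticlockwise seen from above (unscrewing) to a stop at 2.6; starts at 0 to 0.3. It rises 1.9 mm per rad, turns against about 0.12 N m of friction and stays where it is left.
- tab (a joint): Fold angle of the tab (rad): 0 flat, 1.571 upright (stop); stays where left (0.08 N m). Plate 22 mm wide, 8 mm thick, 1 mm clear of the cap's face; its pin crosses the cap's axis 5 mm above the face, along the reservoir's y turned by the cap angle. Flat, its free end points to the likewise turned -x, 36 mm from the axis; upright it stands on the axis, 41 mm high. Lugs beside the pin are 9 mm high.
- grommet (a joint): Vertical give of the rubber grommet under the cap (m): about 0 at rest, negative when the cap is pushed down, positive when pulled up, 3 N per mm. It must stay within 5 mm (15 N) either way.
- oil_can_mid (a point): Bystander: flat-sided blue oil bottle, 58 x 120 x 237 mm, standing; the point is at half height.
- scoop_tin_mid (a point): Bystander: tapered open aluminium tin, 98 mm across, 83 mm high, standing; the point is at half height on its axis.
- tape_roll_mid (a point): Bystander: black tape roll lying flat, 55 mm across, 19 mm high; the point is its centre.
- spanner_mid (a point): Bystander: combination spanner lying flat, 44 x 167 x 10 mm; the point is its middle.

How it is judged:
By the outcome, as a careful person would: the job done as asked, in the order asked, and still so for the second after the job is handed in, with the robot touching nothing.
It also fails if it takes over 72 s, if anything falls off the work surface, if the arm or the gripper's body presses on something with over 40 N, if the wrist force passes 120 N, or if a joint passes its speed limit or range.

## Robot

A 7-joint arm with a two-finger parallel gripper is mounted at the origin on a cart in front of the work surface, level with it; the furniture and walls round the work are solid. World frame = base frame: x ahead of the robot, y to its left, z up, the work surface at z = 0. Lengths are in m, angles in degrees, forces in N, time in s.
With the tool pointing down it reaches from about 0.4 to 0.85 m from the base axis. Payload 10.4 kg.
Tool frame: the origin (TCP) lies midway between the tips of the shut fingers; the grasp point (between the pads) lies 19 mm behind it; z points along the fingers, y is the line along which they close (so a half turn about z gives the same grasp; the last joint's range is limited). The gripper opens to 85 mm and grips with 20 to 120 N. Pads are 22 mm wide; open, the fingers measure 114 mm over their backs; the gripper's body (76 mm by 85 mm) begins 54 mm behind the grasp point. The pads swing forward as they close: fully open they stand 13 mm farther back than shut.
Start: joints at [-72.227, 19.034, -3.707, 83.658, 1.238, 77.344, -5.071], TCP at [0.204, 0.591, 0.231] pointing down, gripper open.
Joint ranges: [-148.97, 148.97], [-28.65, 121.19], [-84.17, 76.75], [9.2, 138.47], [-72.65, 252.65], [3.7, 117.97], [-149.18, 149.18]. Speed limits (degrees/s): [127.2, 127.2, 159.86, 159.86, 180, 180, 180].

## Interface

Orientations are given as a 3x3 rotation matrix whose columns are the frame's x, y, z axes.
In Python, from cell import sense, snapshot, get_calibration, close_job gives the robot as it stands. The module is installed in compiled form; this text tells all that it offers.
- The arm moves only by the shell command python3 -m inch 'ROWS' [OPENING] [FORCE]. ROWS is JSON, a list that holds one entry, the list of rows, each a list of 6 numbers: the shift along the tool's x, y, z in cm, then the turn, a rotation vector about the tool's x, y, z in rad. A call has 1 to 20 rows; each row is the pose to reach, as a shift and turn from the pose commanded when the call began, along the tool's axes at that moment; what a row does not reach only later rows make up. A row lasts 1/10 s, in which the tool goes at most 50 mm and 8.59 degrees, less where a joint would pass 70% of its speed; a pose out of reach is approached as far as the arm can. A call with a gripper value outside its range is refused whole. OPENING is the closure, from 0 (fully open) to 1 (shut), set as the call begins (- or left out, the last holds). The fingers move at their own pace and stop on an object; FORCE is the grip in N (left out, the last holds). Time passes only in rows, so rows that repeat a pose let the fingers close. It gives the time, the measured TCP pose, the force, the opening and the grip force at its end, in the units of the state.
- sense(): the state, without advancing time (a new reading comes with each control period).
- snapshot(name): name is "scene" or "side" or "wrist"; returns the picture (384x512x3 uint8, red, green, blue); there is no depth.
- get_calibration(name): a dict with "camera_matrix" (3x3 intrinsics, pixels), "rvec" (rotation vector, rad) and "tvec" (3), from world to camera coordinates, as OpenCV has them. Camera axes: x right, y down, z forward; pixel columns grow to the right and rows downward; lengths in m; the calibration is good to about 2 mm. A picture is of the moment at which its call begins: read the wrist's pose just before it. get_calibration takes no time and is no camera call; for the wrist camera it gives the pose at the moment of the call.
- close_job(): hands the job in; it is judged then, once.
The state is a dict: "clock": time; "joint_positions": joint angles; "dq": joint speeds; "tau": joint torques, N m; "position": TCP position; "eef_rot": TCP orientation; "contact_force": force on the tool from outside, world axes, zero at the start; "moment": the same for the moment, N m; "width": finger opening in m; "gripper_force": force on a finger pad.
Only numpy, scipy, OpenCV 4.12 (cv2) and the standard library are available. Lean on these libraries where they do the work, as an engineer would, in place of code of your own. Each camera call takes 0.05 s, during which the arm holds its last target. There are 200 camera calls.

## Working session

There is one attempt and no reset: what is moved stays moved. The work goes in short steps, Python scripts to look and compute and a shell command to move; the robot and the scene stay as the last step left them, time stands still between calls to the robot, and variables do not carry over. Pictures are saved under pics/ and viewed, at most 10 in all, crops included, and the job is handed in when it is done.

```bash
mkdir -p pics
python3 - <<'E'
from cell import *
import cv2,numpy as np
s=sense();print(s)
a=snapshot("scene");b=snapshot("side")
np.save('a.npy',a);np.save('b.npy',b)
cv2.imwrite('pics/scene.png',cv2.resize(a[:,:,::-1],(768,576)));cv2.imwrite('pics/side.png',cv2.resize(b[:,:,::-1],(768,576)))
for n in("scene","side","wrist"):print(n,get_calibration(n))
E
```

```text
{'clock': 0.0, 'joint_positions': array([-72.22556105,  19.07200965,  -3.70867238,  83.70660941,
         1.23620213,  77.34274084,  -5.07215946]), 'dq': array([-0.01385673, -0.03264324, -0.09167816,  0.06596488, -0.14050496,
       -0.06175199, -0.00447945]), 'tau': array([-6.95642138e-04, -6.25444293e+01,  4.86943207e-02, -3.91607630e+01,
        1.62016251e-02,  9.52666509e-03,  1.63670848e-05]), 'position': array([0.20405255, 0.59035086, 0.23051058]), 'eef_rot': array([[-9.45129557e-01,  3.26695473e-01, -4.33483427e-04],
       [ 3.26695759e-01,  9.45128585e-01, -1.35617628e-03],
       [-3.33590742e-05, -1.42337949e-03, -9.99998986e-01]]), 'contact_force': array([ 0.82264032, -0.29337783, -0.2935786 ]), 'moment': array([ 0.0345427 , -0.00653586,  0.02962547]), 'gripper_force': 0.0, 'width': 0.08568838707055476}
scene {'camera_matrix': array([[398.66248865,   0.        , 251.51737857],
       [  0.        , 398.66248865, 190.10546505],
       [  0.        ,   0.        ,   1.        ]]), 'rvec': array([ 1.99683818, -0.50761072,  0.27370102]), 'tvec': array([-0.42986151,  0.24226005,  1.044172  ])}
side {'camera_matrix': array([[370.33960856,   0.        , 256.30136786],
       [  0.        , 370.33960856, 185.45391109],
       [  0.        ,   0.        ,   1.        ]]), 'rvec': array([ 2.00484732, -0.51338326,  0.32962333]), 'tvec': array([-0.45596933,  0.22539208,  1.09980798])}
wrist {'camera_matrix': array([[297.20595413,   0.        , 253.49706998],
       [  0.        , 297.20595413, 189.32830327],
       [  0.        ,   0.        ,   1.        ]]), 'rvec': array([-2.36378486, -1.68531258, -0.23430658]), 'tvec': array([-0.6239848 , -0.03561579,  0.37799852])}
```

View pics/scene.png

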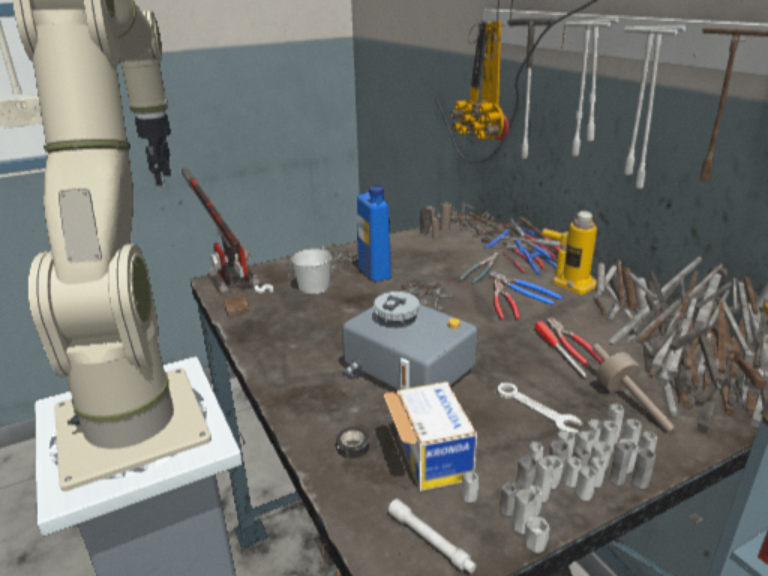

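View pics/side.png

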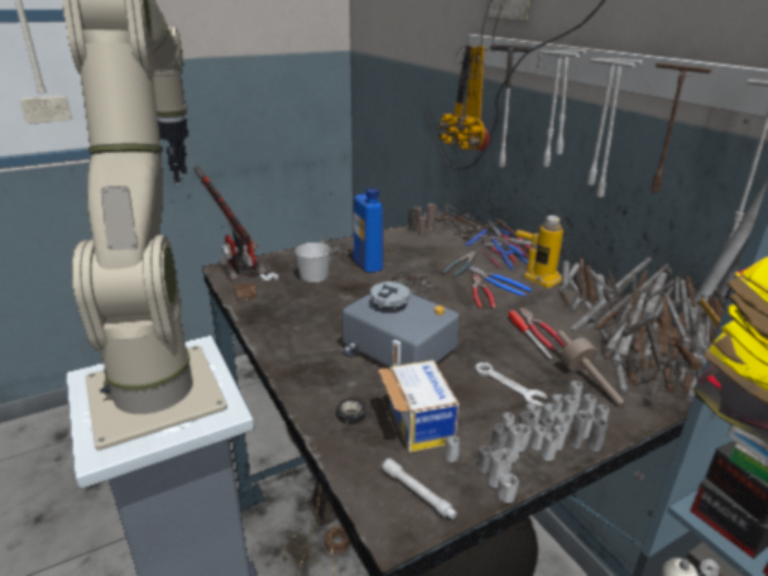

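The scene view shows the reservoir around (410,340) in the enlarged picture, with the cap at about (397,307) and the tab on it. The bottle is behind it at (373,235) and the tin at (312,270). Next I'll enlarge the cap.

Run:
```python
import cv2,numpy as np
a=np.load('a.npy')
c=a[180:265,220:325,::-1];cv2.imwrite('pics/crop.png',cv2.resize(c,(735,595),interpolation=cv2.INTER_CUBIC))
```

```text
(no output)
```

View pics/crop.png

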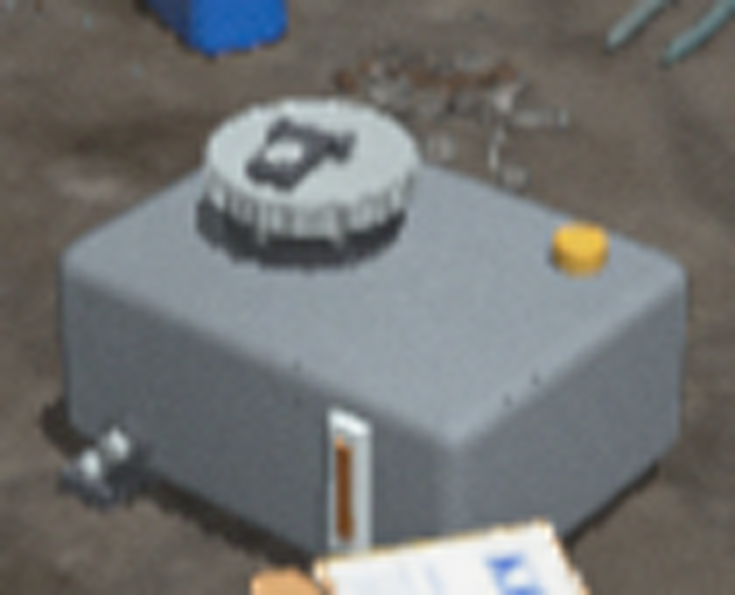

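The crop shows the cap face centred at about (312,152), with the tab's free end pointing left and down at (275,170). The reservoir's top corners are at (62,258), (455,440) and (688,272).

```bash
cat > h.py <<'E'
from cell import *
import cv2,numpy as np
def ray(cal,px):
    K,r,t=cal["camera_matrix"],cal["rvec"],np.array(cal["tvec"]).ravel()
    R=cv2.Rodrigues(np.array(r))[0]
    return -R.T@t, R.T@np.linalg.solve(K,np.array([px[0],px[1],1.]))
def at(cal,px,z):
    o,d=ray(cal,px); return o+d*(z-o[2])/d[2]
def rel(p):  # target pos -> shift in tool axes, cm
    s=sense(); return s["eef_rot"].T@(np.array(p)-s["position"])*100
E
python3 - <<'E'
from h import *
c=get_calibration("scene")
f=lambda x,y:(220+(x+.5)/7-.5,180+(y+.5)/7-.5)
for n,p in dict(L=(62,258),N=(455,440),R=(688,272)).items():print(n,at(c,f(*p),.106))
for z in(.136,.15,.165,.18,.192):
  print(z,at(c,f(312,152),z),[np.linalg.norm(at(c,f(205,160),z)-at(c,f(418,160),z))])
print('tab',at(c,f(262,178),.16)-at(c,f(312,140),.16))
w=get_calibration("wrist");o,d=ray(w,(253.5,189.3));s=sense();print(s["eef_rot"].T@(o-s["position"]),s["eef_rot"].T@d)
R=cv2.Rodrigues(w["rvec"])[0];print(R@s["eef_rot"])
E
```

```text
L [ 0.39245952 -0.04360963  0.106     ]
N [ 0.46216701 -0.22888488  0.106     ]
R [ 0.60187275 -0.17696171  0.106     ]
0.136 [ 0.49559465 -0.06507358  0.136     ] [np.float64(0.08570047323411185)]
0.15 [ 0.4834124 -0.0871358  0.15     ] [np.float64(0.08351400481719891)]
0.165 [ 0.47035999 -0.1107739   0.165     ] [np.float64(0.08117136008479224)]
0.18 [ 0.45730758 -0.13441199  0.18      ] [np.float64(0.07882871535238553)]
0.192 [ 0.44686566 -0.15332247  0.192     ] [np.float64(0.07695459956646027)]
tab [-0.03110136 -0.01658993  0.        ]
[ 7.04356311e-02  6.03752329e-05 -1.40947354e-01] [-0.27605002 -0.00107366  0.96114268]
[[ 4.05841193e-04  9.99999144e-01  1.24387953e-03]
 [-9.61116891e-01  7.33547439e-04 -2.76140878e-01]
 [-2.76141554e-01 -1.08344428e-03  9.61116366e-01]]
```

Run:
```python
from h import *
c=get_calibration("scene")
for n,p in dict(tin=(312,288),bottle=(375,276),tape=(352,445)).items():print(n,at(c,(p[0]/1.5,p[1]/1.5),0))
print(rel([.485,-.085,.29]))
```

```text
tin [0.46836524 0.31647462 0.        ]
bottle [0.63383057 0.29601585 0.        ]
tape [ 0.31458684 -0.23655997  0.        ]
[-48.6142138  -54.66234846  -5.86596685]
```

```bash
python3 -m inch '[[[0,0,-3,0,0,0],[-2,-2,-6,0,0,0.15],[-5,-5,-6,0,0,0.3],[-8,-9,-6,0,0,0.45],[-11,-12.5,-6,0,0,0.6],[-14,-16,-6,0,0,0.75],[-17,-19.5,-6,0,0,0.9],[-20.5,-23,-6,0,0,1.04],[-24,-27,-6,0,0,1.18],[-27,-30.5,-6,0,0,1.32],[-30.5,-34,-6,0,0,1.46],[-33.5,-37.5,-6,0,0,1.6],[-37,-41.5,-6,0,0,1.75],[-40,-45,-6,0,0,1.9],[-43,-48.5,-6,0,0,2.04],[-46,-52,-6,0,0,2.18],[-48.6,-54.7,-6,0,0,2.32],[-48.6,-54.7,-6,0,0,2.32],[-48.6,-54.7,-6,0,0,2.32],[-48.6,-54.7,-6,0,0,2.32]]]' 0.3
python3 - <<'E'
from h import *
s=sense();print(s['joint_positions'],s['position'],s['eef_rot'],s['width'])
w=get_calibration("wrist");a=snapshot("wrist");np.save('w1.npy',a);np.save('w1c.npy',w,allow_pickle=True)
cv2.imwrite('pics/w1.png',cv2.resize(a[:,:,::-1],(768,576)))
E
```

```text
clock: 2.1
position: [0.4846, -0.0838, 0.291]
eef_rot: [[0.882, 0.472, -0.001], [0.472, -0.882, 0.0], [-0.0, -0.001, -1.0]]
contact_force: [-0.0, 1.1, -0.6]
width: 0.0598
gripper_force: 0.0
[-33.17601942  -1.31474341  37.59822931  99.51868981   0.78952341
  81.56367365 -57.53792668] [ 0.48455625 -0.08381175  0.29100656] [[ 8.81603817e-01  4.71989691e-01 -6.64538964e-04]
 [ 4.71990000e-01 -8.81603801e-01  4.21156469e-04]
 [-3.87078565e-04 -6.84948896e-04 -9.99999691e-01]] 0.05977085789824134
```

View pics/w1.png

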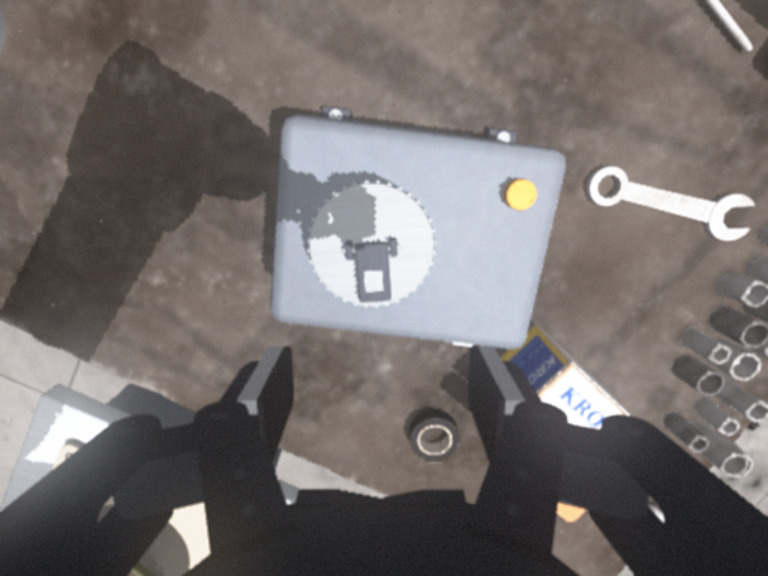

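Wrist view, at 1.5x: the cap is centred at about (371,244), with its left and right rims at x = 308 and 435. The tab points down the image, with its pin at about (371,246) and free end at (374,300). The reservoir's top edge runs from (285,117) to (565,155).

Run:
```python
from h import *
w=np.load('w1c.npy',allow_pickle=True).item();c=get_calibration("scene")
g=lambda x,y:((x+.5)/1.5-.5,(y+.5)/1.5-.5)
f=lambda x,y:(220+(x+.5)/7-.5,180+(y+.5)/7-.5)
o1,d1=ray(c,f(312,152));o2,d2=ray(w,g(371,244))
A=np.c_[d1,-d2];t=np.linalg.lstsq(A,o2-o1,rcond=None)[0];p,q=o1+t[0]*d1,o2+t[1]*d2;print(p,q)
for z in(.136,.145,.155,.165):print(z,at(w,g(371,244),z),np.linalg.norm(at(w,g(308,244),z)-at(w,g(435,244),z)),np.linalg.norm(at(w,g(373,181),z)-at(w,g(370,308),z)))
yaw=lambda v:np.degrees(np.arctan2(v[1],v[0]))
z=.15;print('tab',yaw(at(w,g(374,300),z)-at(w,g(371,246),z)),np.linalg.norm(at(w,g(374,300),z)-at(w,g(371,246),z)))
z=.106;print(yaw(at(w,g(565,155),z)-at(w,g(285,117),z)),yaw(at(w,g(525,347),z)-at(w,g(275,320),z)))
a=np.load('w1.npy')[115:210,200:295,::-1];cv2.imwrite('pics/w1c.png',cv2.resize(a,(570,570),interpolation=cv2.INTER_CUBIC))
```

```text
[ 0.49223839 -0.07115182  0.13985706] [ 0.49329659 -0.07182714  0.13971363]
0.136 [ 0.49262126 -0.07209662  0.136     ] 0.08554017875255346 0.08702314793350614
0.145 [ 0.49425791 -0.07144354  0.145     ] 0.0829387676366209 0.08437663739683139
0.155 [ 0.49607641 -0.07071789  0.155     ] 0.08004831084114027 0.08143607013385962
0.165 [ 0.49789492 -0.06999224  0.165     ] 0.07715785404565965 0.07849550287088781
tab -149.02445863782594 0.03654041913886555
-69.13437664218448 -68.42536577826453
```

View pics/w1c.png

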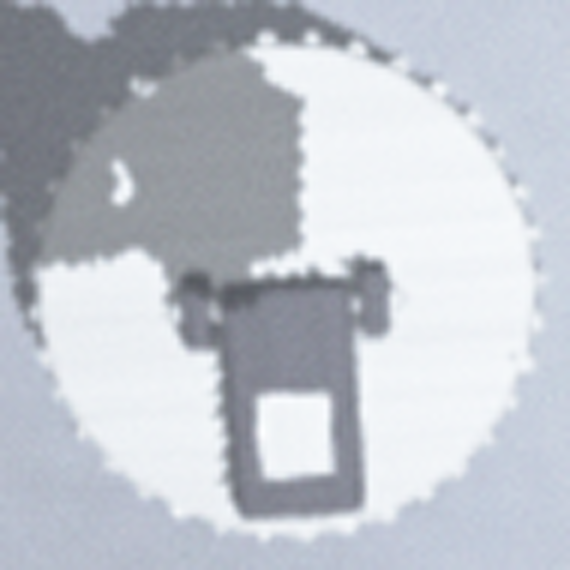

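Run:
```python
from h import *
w=np.load('w1c.npy',allow_pickle=True).item()
f=lambda x,y:(200+(x+.5)/6-.5,115+(y+.5)/6-.5)
c=at(w,f(286.5,286.5),.141);e=at(w,f(301,505),.150);m=at(w,f(298,455),.150);b=at(w,f(288,290),.150)
yaw=lambda v:np.degrees(np.arctan2(v[1],v[0]))
print(c,m,np.linalg.norm(m-c),yaw(m-c),yaw(e-b),yaw(m-b))
print(rel([m[0],m[1],.175]))
```

```text
[ 0.49375719 -0.07180125  0.141     ] [ 0.47137596 -0.08597762  0.15      ] 0.02798015139488434 -147.64964720647376 -148.72301984886695 -148.71508700596576
[-1.2752762  -0.4130356  11.61392395]
```

```bash
python3 -m inch '[[[-0.5,-0.2,2,0,0,-0.03],[-1.3,-0.4,5,0,0,-0.058],[-1.3,-0.4,8,0,0,-0.058],[-1.3,-0.4,10.5,0,0,-0.058],[-1.3,-0.4,11.6,0,0,-0.058],[-1.3,-0.4,11.6,0,0,-0.058],[-1.3,-0.4,11.6,0,0,-0.058],[-1.3,-0.4,11.6,0,0,-0.058]]]' 0.6 25
python3 - <<'E'
from h import *
w=get_calibration("wrist");a=snapshot("wrist");np.save('w2.npy',a);np.save('w2c.npy',w,allow_pickle=True)
s=sense();R=s['eef_rot']
for y in(-.011,.011,-.017,.017):
  for x in (-.011,.011):
    pix=cv2.projectPoints(s['position']+R@np.array([x,y,0]),w['rvec'],w['tvec'],w['camera_matrix'],None)[0];print(y,x,pix.ravel()*1.5)
cv2.imwrite('pics/w2.png',cv2.resize(a[:,:,::-1],(768,576)))
E
```

```text
clock: 2.95
position: [0.4723, -0.0875, 0.1766]
eef_rot: [[0.854, 0.52, 0.002], [0.52, -0.854, 0.0], [0.002, 0.001, -1.0]]
contact_force: [-0.2, -0.3, -0.8]
width: 0.0342
gripper_force: 0.0
-0.011 -0.011 [349.54780752 393.45167856]
-0.011 0.011 [348.34849517 335.87608471]
0.011 -0.011 [411.57414651 393.47186971]
0.011 0.011 [412.87078467 335.90106888]
-0.017 -0.011 [332.63010221 393.44617142]
-0.017 0.011 [330.7499586  335.86927024]
0.017 -0.011 [428.4889899  393.47737592]
0.017 0.011 [430.46622436 335.90788215]
```

View pics/w2.png

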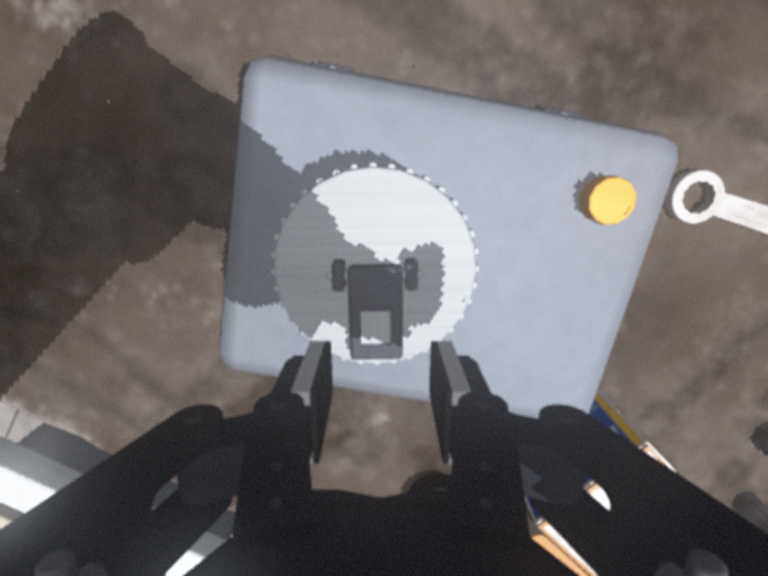

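The fingertips straddle column 380, but the tab sits at about column 376.5 with a slight slant (lugs at (374.5,275), end at (377,355)). The tool therefore has to go about 1.7 mm to tool -y and turn about 2° more.

Run:
```python
from h import *
w=np.load('w2c.npy',allow_pickle=True).item();s=sense();R=s['eef_rot']
g=lambda x,y:((x+.5)/1.5-.5,(y+.5)/1.5-.5)
for n,p,z in(('c',(375.5,264),.140),('lug',(374.5,275),.149),('end',(377,345),.149)):
  v=at(w,g(*p),z);print(n,v,R.T@(v-s['position'])*100)
```

```text
c [ 0.49461621 -0.07135229  0.14      ] [ 2.7487141  -0.21660432  3.64760084]
lug [ 0.49251658 -0.0722689   0.149     ] [ 2.52332748 -0.24691884  2.74717438]
end [ 0.46766872 -0.08849366  0.149     ] [-0.44279924 -0.15387207  2.74192754]
```

```bash
python3 -m inch '[[[-0.05,-0.08,0.3,0,0,-0.015],[-0.1,-0.16,0.6,0,0,-0.031],[-0.1,-0.16,1.1,0,0,-0.031],[-0.1,-0.16,1.6,0,0,-0.031],[-0.1,-0.16,2.1,0,0,-0.031],[-0.1,-0.16,2.3,0,0,-0.031],[-0.1,-0.16,2.4,0,0,-0.031],[-0.1,-0.16,2.4,0,0,-0.031],[-0.1,-0.16,2.4,0,0,-0.031],[-0.1,-0.16,2.4,0,0,-0.031]]]'
python3 - <<'E'
from h import *
w=get_calibration("wrist");a=snapshot("wrist");np.save('w3.npy',a)
cv2.imwrite('pics/w3.png',cv2.resize(a[130:300,150:360,::-1],(735,595)))
s=sense();print(s['contact_force'],s['moment'],s['position'])
E
```

```text
clock: 4.0
position: [0.4699, -0.0868, 0.1515]
eef_rot: [[0.838, 0.546, 0.0], [0.546, -0.838, 0.0], [0.0, 0.0, -1.0]]
contact_force: [-1.1, -0.3, 0.4]
width: 0.0343
gripper_force: 0.0
[0.21283791 0.24087816 0.01489115] [0.01774984 0.01488178 0.03235217] [ 0.46988074 -0.08675853  0.15142717]
```

View pics/w3.png

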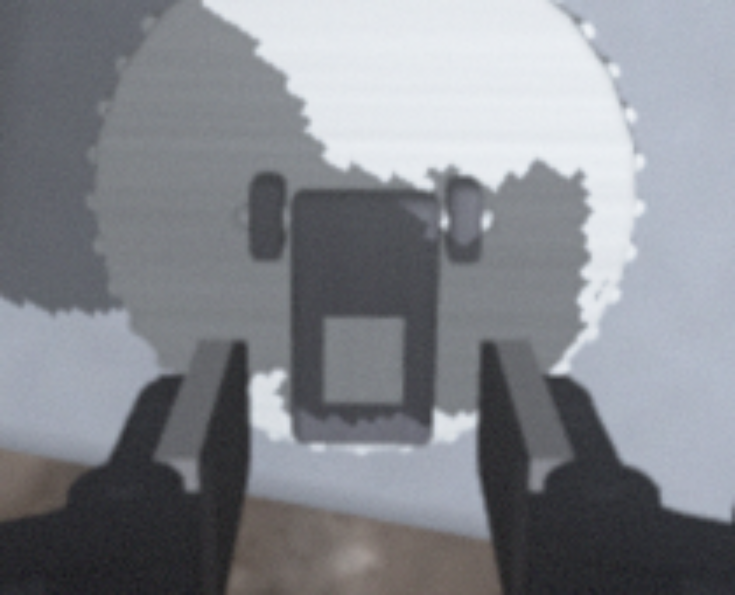

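The fingers' inner edges are at x = 247 and 481 in the crop (middle 364) and the tab's edges at 294 and 437 (middle 365.5), so it is centred. Next I feel downward.

```bash
python3 -m inch '[[[0,0,0.2,0,0,0],[0,0,0.4,0,0,0],[0,0,0.5,0,0,0],[0,0,0.6,0,0,0],[0,0,0.6,0,0,0],[0,0,0.6,0,0,0]]]'
python3 -m inch '[[[0,0,0.1,0,0,0],[0,0,0.1,0,0,0],[0,0,0.1,0,0,0]]]'
python3 -c "
from cell import *;s=sense();print(s['contact_force'],s['moment'],s['position'])"
```

```text
clock: 4.65
position: [0.4698, -0.0867, 0.1453]
eef_rot: [[0.838, 0.546, 0.0], [0.546, -0.838, 0.0], [0.0, -0.0, -1.0]]
contact_force: [-0.3, -0.5, -0.1]
width: 0.0343
gripper_force: 0.0
clock: 4.95
position: [0.4698, -0.0868, 0.1443]
eef_rot: [[0.838, 0.546, -0.0], [0.546, -0.838, 0.0], [0.0, -0.0, -1.0]]
contact_force: [0.2, 0.1, -0.5]
width: 0.0343
gripper_force: 0.0
[ 0.24676872  0.08356988 -0.53261485] [ 0.03585278  0.04835444 -0.03063252] [ 0.46976763 -0.08675622  0.14427681]
```

```bash
for i in 1; do python3 -m inch '[[[0,0,0.1,0,0,0],[0,0,0.2,0,0,0],[0,0,0.2,0,0,0],[0,0,0.2,0,0,0]]]'|grep -E 'pos|cont'; done
python3 -m inch '[[[0,0,0.1,0,0,0],[0,0,0.1,0,0,0],[0,0,0.1,0,0,0]]]'|grep -E 'pos|cont'
```

```text
position: [0.4697, -0.0868, 0.1423]
contact_force: [0.3, -0.6, 0.7]
position: [0.4698, -0.0867, 0.1413]
contact_force: [1.5, 1.0, -0.1]
```

```bash
python3 -m inch '[[[0,0,0.05,0,0,0],[0,0,0.1,0,0,0],[0,0,0.1,0,0,0]]]'|grep -E 'pos|cont'
python3 -m inch '[[[0,0,0.05,0,0,0],[0,0,0.1,0,0,0],[0,0,0.1,0,0,0]]]'|grep -E 'pos|cont'
python3 -c "
from cell import *;s=sense();print(s['contact_force'],s['moment'],s['position'])"
```

```text
position: [0.4698, -0.0868, 0.1403]
contact_force: [-1.0, 0.2, 0.9]
position: [0.4698, -0.0868, 0.1394]
contact_force: [-1.2, -0.5, 4.0]
[-1.19639913 -0.46859275  3.99337579] [-0.01740245  0.30529226  0.03213756] [ 0.46981084 -0.08680105  0.13938483]
```

```bash
python3 -m inch '[[[0,0,-0.2,0,0,0],[0,0,-0.4,0,0,0],[0,0,-0.4,0,0,0],[0,0,-0.4,0,0,0]]]'|grep -E 'pos|cont'
python3 -m inch '[[[0,0,0,0,0,0],[0,0,0,0,0,0],[0,0,0,0,0,0],[0,0,0,0,0,0],[0,0,0,0,0,0],[0,0,0,0,0,0]]]' 0.8 20
python3 -c "
from cell import *;s=sense();print(s['contact_force'],s['moment'],s['position'])"
```

```text
position: [0.4697, -0.0867, 0.1432]
contact_force: [0.2, -0.5, -0.5]
clock: 7.25
position: [0.4698, -0.0868, 0.1433]
eef_rot: [[0.838, 0.546, 0.0], [0.546, -0.838, 0.0], [0.0, -0.0, -1.0]]
contact_force: [0.5, -0.8, -0.5]
width: 0.0213
gripper_force: 23.9
[ 0.51954171 -0.80470661 -0.45621623] [-0.16977844 -0.02773755 -0.04501605] [ 0.46975716 -0.08680702  0.1432734 ]
```

```bash
python3 -m inch '[[[-0.02,0,-0.2,0,-0.07,0],[-0.02,0,-0.41,0,-0.15,0],[0,0,-0.6,0,-0.22,0],[0.01,0,-0.83,0,-0.3,0],[0.01,0,-0.83,0,-0.3,0],[0.01,0,-0.83,0,-0.3,0]]]'
python3 -c "
from cell import *;s=sense();print(s['contact_force'],s['moment'],s['position'],s['eef_rot'].T@s['contact_force'])"
```

```text
clock: 7.85
position: [0.4699, -0.0867, 0.1512]
eef_rot: [[0.8, 0.546, -0.248], [0.522, -0.838, -0.162], [-0.296, 0.0, -0.955]]
contact_force: [-0.1, 0.1, -1.0]
width: 0.0211
gripper_force: 23.9
[-0.05977699  0.07771582 -0.9817683 ] [ 0.12177476 -0.26838838  0.02419534] [ 0.46990126 -0.08668011  0.15115085] [ 0.28295836 -0.0977657   0.94013747]
```

```bash
python3 -m inch '[[[-0.02,0,-0.2,0,-0.07,0],[-0.02,0,-0.41,0,-0.15,0],[0,0,-0.6,0,-0.22,0],[0.01,0,-0.83,0,-0.3,0],[0.06,0,-1.03,0,-0.37,0],[0.11,0,-1.23,0,-0.45,0],[0.11,0,-1.23,0,-0.45,0],[0.11,0,-1.23,0,-0.45,0]]]'
python3 - <<'E'
from h import *
s=sense();print(s['contact_force'],s['moment'],s['position'],s['eef_rot'].T@s['contact_force'])
a=snapshot("wrist");cv2.imwrite('pics/w4.png',cv2.resize(a[130:300,150:360,::-1],(735,595)))
E
```

```text
clock: 8.65
position: [0.4737, -0.0844, 0.1627]
eef_rot: [[0.614, 0.546, -0.57], [0.4, -0.838, -0.371], [-0.681, -0.0, -0.733]]
contact_force: [0.2, -0.4, -0.8]
width: 0.0217
gripper_force: 23.7
[ 0.17921106 -0.42915217 -0.75054773] [ 0.3638971 -0.8692475 -0.0042703] [ 0.47372079 -0.08435942  0.162652  ] [0.4491574  0.45753924 0.60706306]
```

View pics/w4.png

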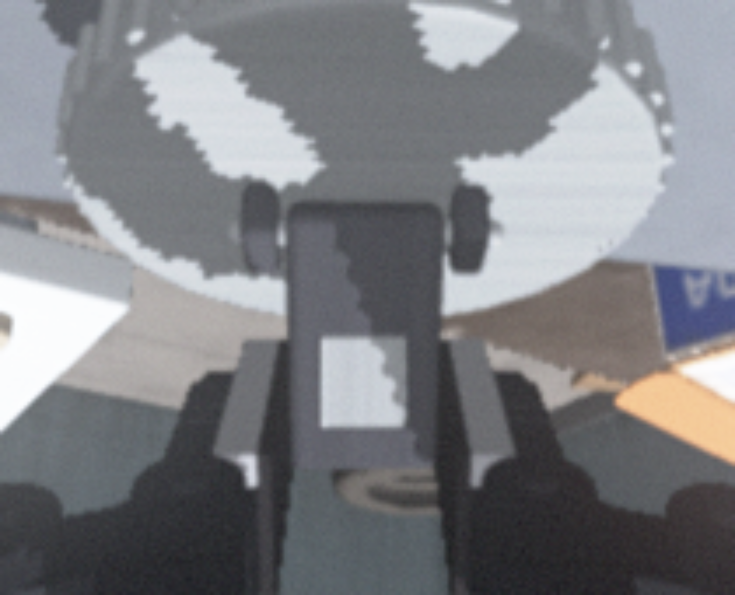

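The tab is gripped squarely and has followed the fingers to about 43°, between its lugs at (260,225) and (468,225) in the crop. Continuing.

```bash
python3 -m inch '[[[-0.02,0,-0.2,0,-0.07,0],[-0.02,0,-0.41,0,-0.15,0],[0,0,-0.6,0,-0.22,0],[0.01,0,-0.83,0,-0.3,0],[0.01,0,-0.83,0,-0.3,0],[0.01,0,-0.83,0,-0.3,0]]]'
python3 - <<'E'
from h import *
s=sense();print(s['contact_force'],s['moment'],s['joint_positions'],s['eef_rot'].T@s['contact_force'])
E
```

```text
clock: 9.3
position: [0.4785, -0.0812, 0.1689]
eef_rot: [[0.419, 0.546, -0.726], [0.273, -0.838, -0.473], [-0.866, -0.0, -0.5]]
contact_force: [0.4, -0.6, -2.3]
width: 0.0212
gripper_force: 23.7
[ 0.36913196 -0.55855464 -2.2846813 ] [ 0.55620853 -1.08895808  0.1437875 ] [-32.39448415  48.30621855  35.69388799  78.56677841   7.7820893
 110.47755103 -51.74282642] [1.98117505 0.66995095 1.13759461]
```

```bash
python3 -m inch '[[[0.02,0,-0.2,0,0,0],[0.03,0,-0.39,0,0,0],[0.07,0,-0.58,0,0,0],[0.12,0,-0.77,0,0,0],[0.19,0,-0.95,0,0,0],[0.26,0,-1.13,0,0,0],[0.26,0,-1.13,0,0,0],[0.26,0,-1.13,0,0,0]]]'
python3 - <<'E'
from h import *
s=sense();print(s['contact_force'],s['moment'],s['joint_positions'],s['eef_rot'].T@s['contact_force'])
E
```

```text
clock: 10.1
position: [0.4871, -0.0755, 0.1727]
eef_rot: [[0.418, 0.545, -0.727], [0.272, -0.839, -0.472], [-0.867, -0.001, -0.499]]
contact_force: [-5.5, -4.5, -3.9]
width: 0.0208
gripper_force: 19.9
[-5.46765302 -4.51032841 -3.86458991] [ 0.46857822 -0.85095516  0.15768988] [-32.15422368  49.11517755  35.62989445  76.58821338   7.48783019
 111.77183956 -51.56932055] [-0.16333609  0.80626342  8.03097801]
```

```bash
python3 -m inch '[[[0.05,0,-0.1,0,0,0],[0.1,0,-0.17,0,0,0],[0.14,0,-0.23,0,0,0],[0.14,0,-0.23,0,0,0],[0.14,0,-0.23,0,0,0]]]'
python3 - <<'E'
from h import *
s=sense();print(s['contact_force'],s['moment'],s['joint_positions'],s['eef_rot'].T@s['contact_force'])
a=snapshot("scene");cv2.imwrite('pics/s5.png',cv2.resize(a[140:250,200:330,::-1],(709,600),interpolation=cv2.INTER_CUBIC))
E
```

```text
clock: 10.6
position: [0.4894, -0.074, 0.1728]
eef_rot: [[0.418, 0.545, -0.727], [0.272, -0.839, -0.472], [-0.867, -0.001, -0.499]]
contact_force: [-4.2, -4.3, -3.5]
width: 0.021
gripper_force: 19.8
[-4.20534199 -4.33635896 -3.49251071] [ 0.38884626 -0.71801497  0.12438301] [-32.09284305  49.3783326   35.59968435  76.10201625   7.38186674
 112.0219284  -51.5578794 ] [0.08985338 1.34788894 6.84555791]
```

View pics/s5.png

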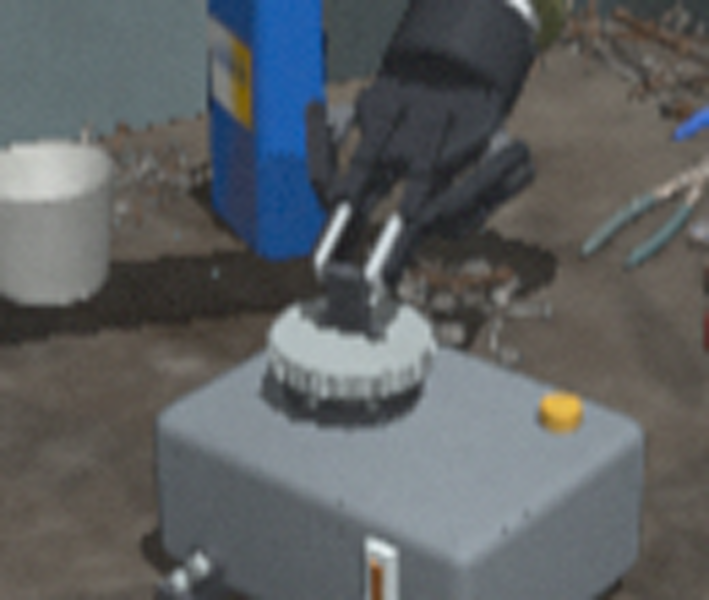

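The tab at (350,300) in the crop looks nearly upright in the grip, and no stop has been felt yet. I push on horizontally in small steps.

```bash
python3 -m inch '[[[0.05,0,-0.09,0,0,0],[0.1,0,-0.17,0,0,0],[0.1,0,-0.17,0,0,0],[0.1,0,-0.17,0,0,0]]]' |grep -E 'pos|forc'
python3 -m inch '[[[0.05,0,-0.09,0,0,0],[0.05,0,-0.09,0,0,0],[0.05,0,-0.09,0,0,0]]]' |grep -E 'pos|forc'
```

```text
position: [0.4911, -0.0729, 0.1728]
contact_force: [-3.9, -4.0, -3.2]
gripper_force: 19.8
position: [0.492, -0.0724, 0.1728]
contact_force: [-3.6, -3.9, -3.5]
gripper_force: 19.8
```

```bash
python3 -m inch '[[[0.05,0,-0.09,0,0,0],[0.1,0,-0.17,0,0,0],[0.1,0,-0.17,0,0,0],[0.1,0,-0.17,0,0,0]]]' |grep -E 'pos|forc'
python3 -m inch '[[[0.05,0,-0.09,0,0,0],[0.1,0,-0.17,0,0,0],[0.1,0,-0.17,0,0,0]]]' |grep -E 'pos|forc'
python3 - <<'E'
from h import *
s=sense();print(s['moment'],s['eef_rot'].T@s['contact_force'])
a=snapshot("wrist");cv2.imwrite('pics/w6.png',cv2.resize(a[130:300,150:360,::-1],(735,595)))
E
```

```text
position: [0.4937, -0.0712, 0.1728]
contact_force: [-4.4, -3.7, -3.2]
gripper_force: 19.8
position: [0.4954, -0.0701, 0.1728]
contact_force: [-3.7, -3.6, -3.9]
gripper_force: 19.8
[ 0.38614359 -0.76469148  0.17922029] [0.82246479 0.9897966  6.32992495]
```

View pics/w6.png

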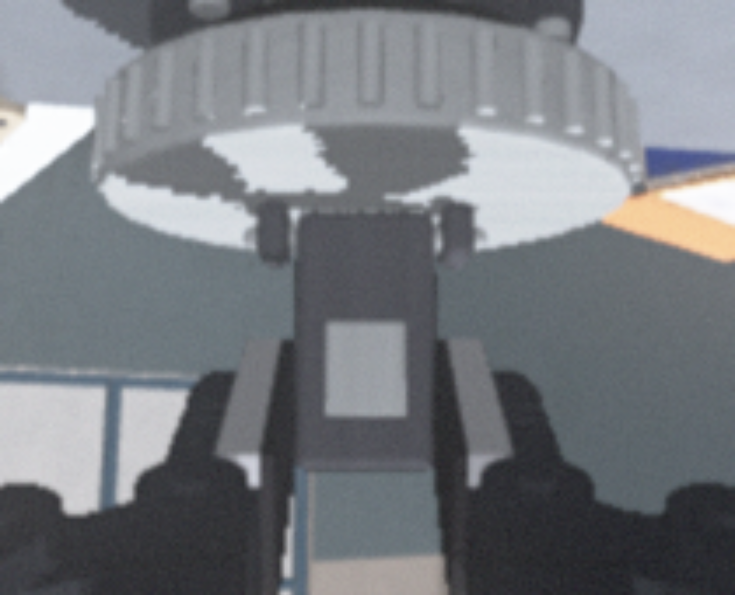

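The wrist view shows the tab standing almost edge-on above the cap, with its pin end at row 215 and free end at row 465. I keep pushing gently to feel for the stop.

```bash
python3 -m inch '[[[0.05,0,-0.09,0,0,0],[0.1,0,-0.17,0,0,0],[0.1,0,-0.17,0,0,0]]]' |grep -E 'pos|forc'
python3 -m inch '[[[0.05,0,-0.09,0,0,0],[0.1,0,-0.17,0,0,0],[0.1,0,-0.17,0,0,0]]]' |grep -E 'pos|forc'
python3 -m inch '[[[0.05,0,-0.09,0,0,0],[0.1,0,-0.17,0,0,0],[0.1,0,-0.17,0,0,0]]]' |grep -E 'pos|forc'
```

```text
position: [0.4966, -0.0694, 0.1728]
contact_force: [-5.9, -5.3, -3.7]
gripper_force: 20.0
position: [0.4979, -0.0686, 0.1728]
contact_force: [-9.5, -8.4, -3.1]
gripper_force: 20.0
position: [0.499, -0.068, 0.1729]
contact_force: [-12.8, -9.2, -4.4]
gripper_force: 20.2
```

The force climbed from 5 N to 16 N, so the stop is reached. I relieve it, open and back away.

```bash
python3 -m inch '[[[-0.1,0,0.17,0,0,0],[-0.2,0,0.32,0,0,0],[-0.2,0,0.32,0,0,0]]]' |grep -E 'pos|forc'
python3 -m inch '[[[0,0,0,0,0,0],[0,0,0,0,0,0],[0,0,0,0,0,0],[0,0,0,0,0,0]]]' 0.5
python3 -m inch '[[[0,0,-1,0,0,0],[0,0,-2.5,0,0,0],[0,0,-4.5,0,0,0],[-2,0,-6,0,0,0],[-5,0,-7.5,0,0,0],[-5,0,-7.5,0,0.15,0],[-5,0,-7.5,0,0.3,0],[-5,0,-7.5,0,0.45,0],[-5,0,-7.5,0,0.6,0],[-5,0,-7.5,0,0.75,0],[-5,0,-7.5,0,0.9,0],[-5,0,-7.5,0,1.05,0],[-5,0,-7.5,0,1.05,0],[-5,0,-7.5,0,1.05,0]]]'
python3 - <<'E'
from h import *
s=sense();print(s['joint_positions'],s['eef_rot'])
w=get_calibration("wrist");a=snapshot("wrist");np.save('w7.npy',a);np.save('w7c.npy',w,allow_pickle=True)
for p in((.494,-.0716,.143),(.494,-.0716,.184)):print(cv2.projectPoints(np.array(p),w['rvec'],w['tvec'],w['camera_matrix'],None)[0].ravel())
E
```

```text
position: [0.4968, -0.0693, 0.1729]
contact_force: [-5.4, -4.5, -3.7]
gripper_force: 21.8
clock: 13.7
position: [0.4979, -0.0683, 0.1726]
eef_rot: [[0.417, 0.546, -0.726], [0.273, -0.838, -0.474], [-0.867, -0.0, -0.499]]
contact_force: [-0.3, -0.2, 0.2]
width: 0.0423
gripper_force: 0.0
clock: 15.1
position: [0.5309, -0.0465, 0.2539]
eef_rot: [[0.838, 0.546, 0.001], [0.546, -0.838, 0.004], [0.003, -0.002, -1.0]]
contact_force: [-0.1, 0.5, 0.4]
width: 0.0431
gripper_force: 0.0
[-52.82322013   8.9940976   59.43036269  98.18076749  -8.14344848
  77.30476121 -48.80780338] [[ 0.8377148   0.54610699  0.00103677]
 [ 0.54610083 -0.83771204  0.00352607]
 [ 0.00279413 -0.00238766 -0.99999325]]
[254.79097015 233.34881236]
[254.89844334 255.06700539]
```

Run:
```python
from h import *
a=np.load('w7.npy');g=cv2.cvtColor(a,cv2.COLOR_RGB2GRAY)
print(g.shape)
for r in range(190,300,4):print(r,' '.join('%3d'%g[r,c] for c in range(200,312,4)))
```

```text
(384, 512)
190 192 195 196 183 117 118 120 123 126 119 127 115 189 114 215 114 188 117 121 150 202 200 197 200 199 200 199 200
194 190 191 145 117 117 120 122 121 130 117 182 238 240 242 241 241 238 224 199 112 140 203 202 201 200 202 204 203
198 191 192 146 118 121 122 117 108 227 239 238 238 239 239 240 240 240 240 241 234 143 126 204 201 199 200 202 201
202 196 193 117 121 119 115 140 233 237 237 236 237 236 238 237 238 239 239 237 238 241 197 151 203 199 200 200 202
206 192 180 116 117 115 181 238 237 239 238 238 238 239 239 238 241 238 238 239 240 240 240 205 206 201 201 203 200
210 189 174 119 118 134 237 239 240 239 240 241 240 241 241 241 241 242 242 242 242 242 241 241 154 199 203 201 201
214 188 171 119 115 228 240 239 239 240 239 240 239 239 239 240 241 240 241 239 240 241 239 239 239 173 203 202 199
218 190 186 119 164 238 240 238 240 239 241 240 241 241 241 241 240 241 242 241 240 241 241 240 241 182 202 202 203
222 190 183 121 204 237 238 238 238 238 236 238 237 238 239 239 240 238 239 239 240 239 239 240 238 235 196 201 203
226 189 188 124 232 236 238 238 240 149 150 1
[... 1458 characters left out ...]
  63
278  49  54  51  95 104 110 125 140 158 163 169 179 184 187 189 187 189 192 193 192 192 187 195 195 195  59  57  62
282  50  53  65  92  96 102 107 104 109 112 121 133 152 161 168 174 180 181 184 189 190 191 193 196 192  60  53  65
286  50  46  84  90  99  96 104 108 110 113 120 116 130 140 135 123 132 142 156 168 176 177 185 189 188 106  54  61
290  51  40  94  94  94  95 100 104 111 114 115 124 138 164 153 124 122 119 121 118 116 125 144 153 166 156  57  59
294  52  42 102  97  95  97 102 121 109 113 120 124 141 146 125 121 120 115 121 120 118 112 112 111 115  79  49  59
298  51  60 106 105  98  93 106 109 101  98 116 120 119 133 125 114 113 116 116 118 109 107 102  97  82  90  46  55
```

Run:
```python
from h import *
a=np.load('w7.npy');w=np.load('w7c.npy',allow_pickle=True).item();g=cv2.cvtColor(a,cv2.COLOR_RGB2GRAY).astype(float)
s=sense();R=s['eef_rot']
m=np.zeros(g.shape,np.uint8);m[250:263,238:272]=(g[250:263,238:272]>110)&(g[250:263,238:272]<165)
n,l,st,ce=cv2.connectedComponentsWithStats(m);i=1+np.argmax(st[1:,4]);ys,xs=np.nonzero(l==i);print(st[i],ce[i])
# edges per row of tab (dark <180) for axis
for r in (250,252,254,256,258):
  c=np.nonzero(g[r,238:275]<185)[0]+238;print(r,c.min(),c.max())
for c in(245,250,255,260,265):print(c,g[249:264,c].astype(int))
for px in((ce[i][0],ce[i][1]),):
  for z in(.181,.184,.186):
    p=at(w,px,z);print(z,p,R.T@(p-s['position'])*100)
u,v=at(w,(242.5,256),.184),at(w,(267,256),.184);print(np.linalg.norm(u-v))
```

```text
[241 251  28   9 198] [254.65151515 255.18181818]
250 241 267
252 241 268
254 241 268
256 241 268
258 242 267
245 [ 90  90 102 114 122 131 133 132 128 132 172 232 239 237 235]
250 [ 85  89 103 117 125 130 136 135 129 133 175 231 238 238 234]
255 [ 87  92 104 117 128 134 134 135 131 130 170 230 237 236 235]
260 [ 86  91  99 113 123 130 135 128 132 131 159 215 236 238 236]
265 [ 90  89 100 113 124 137 137 137 128 133 160 216 235 235 236]
0.181 [ 0.49244977 -0.07238682  0.181     ] [-4.7265883   0.09812258  7.24096871]
0.184 [ 0.49380922 -0.07149206  0.184     ] [-4.56375277  0.09740272  6.9410169 ]
0.186 [ 0.49471552 -0.07089555  0.186     ] [-4.45519575  0.09692281  6.74104903]
0.019341863129530328
```

The tab's end face, read from the wrist picture, lies within about 0.5 mm of the cap axis at 184 mm, so the tab is upright. I turn the gripper 90° above it to grip across the tab's thickness.

```bash
python3 -m inch '[[[-1,0,0,0,0,0.14],[-2,0.05,0,0,0,0.28],[-3,0.1,0,0,0,0.42],[-4,0.1,0,0,0,0.56],[-4.56,0.1,0,0,0,0.7],[-4.56,0.1,0,0,0,0.84],[-4.56,0.1,0,0,0,0.98],[-4.56,0.1,0,0,0,1.12],[-4.56,0.1,0,0,0,1.26],[-4.56,0.1,0,0,0,1.4],[-4.56,0.1,0,0,0,1.5],[-4.56,0.1,0,0,0,1.571],[-4.56,0.1,0,0,0,1.571],[-4.56,0.1,0,0,0,1.571],[-4.56,0.1,0,0,0,1.571]]]' 0.55
python3 - <<'E'
from h import *
s=sense();print(s['joint_positions'],rel([.4939,-.0716,.158]))
w=get_calibration("wrist");a=snapshot("wrist");g=cv2.cvtColor(a,cv2.COLOR_RGB2GRAY)
q=cv2.projectPoints(np.array([.4939,-.0716,.184]),w['rvec'],w['tvec'],w['camera_matrix'],None)[0].ravel();print(q)
r0,c0=int(q[1])-22,int(q[0])-24
for r in range(r0,r0+46,3):print(r,' '.join('%3d'%g[r,c] for c in range(c0,c0+50,2)))
print(c0)
E
```

```text
clock: 16.65
position: [0.494, -0.0721, 0.253]
eef_rot: [[0.548, -0.837, -0.001], [-0.837, -0.548, -0.002], [0.001, 0.001, -1.0]]
contact_force: [-0.0, -1.6, 0.4]
width: 0.0385
gripper_force: 0.0
[ -59.55282887    0.41942062   64.2274457   102.89152793   -0.29232445
   76.95577779 -142.04842838] [-0.05854477 -0.0382379   9.49804172]
[252.50425993 202.5573119 ]
180 221 221 222 223 223 222 222 221 227 224 227 198  89  93  91  91 145 222 218 221 223 224 224 222 223
183 226 221 223 221 223 223 222 217 226 225 207 131  87  93  91  86 131 221 217 223 220 223 224 222 221
186 224 220 222 221 224 223 223 219 227 203 141 129  86  89  91  89 117 215 217 222 221 224 223 222 221
189 225 220 222 221 223 223 226 221 208 142 140 122 110 120 119 118 118 212 216 220 223 224 222 220 221
192 225 221 222 221 225 222 223 217 169 133 141 131 105 122 127 123 122 210 219 222 220 226 223 221 222
195 224 222 223 221 224 221 222 214 140 139 138 133 104 123 118 120 122 212 217 223 222 224 225 219 221
198 225 220 222 222 223 222 224 219 150 138 137 125 107 120 121 124 117 211 218 221 222 227 223 220 222
201 223 2
[... 230 characters left out ...]
 214 149 137 130  85 107 116 121 122 108 184 217 222 224 224 223 221 221
210 222 222 224 222 223 221 223 222 160 139 137 118 108 114 119 116 125 218 217 220 222 225 224 218 223
213 222 222 222 223 225 221 221 221 227 216 226 208 105 117 111 115 159 220 219 224 223 222 223 219 222
216 223 220 224 222 222 224 220 220 224 222 221 163 134 134 133 142 213 220 216 220 222 225 224 219 221
219 222 220 221 219 223 220 222 221 225 222 152 129 129 133 127 131 146 127 150 214 220 223 223 218 222
222 140 191 224 221 223 222 219 220 224 151 132 136 130 130 127 131 132 129 142 216 222 209 219 215 221
225 104 116 166 169 153 192 192 191 154 131 133 132 131 130 129 134 130 132 129 141 132 134 130 160 200
228
```

Run:
```python
from h import *
a=snapshot("wrist");g=cv2.cvtColor(a,cv2.COLOR_RGB2GRAY)
for r in (222,225,228,231,234,240,250,260,270):print(r,' '.join('%3d'%g[r,c] for c in range(196,314,4)))
for r in range(186,216,3):
  d=np.diff(cv2.GaussianBlur(g,(1,5),0)[r].astype(int));print(r, 240+np.argmin(d[240:256]),255+np.argmax(d[255:270]),g[r,244:268])
```

```text
222 104 107 109 104 127 136 174 172 140 221 224 220 225 131 128 127 128 139 222 217 221 206 181 169 168 166 167 167 167 162
225 106 109 108 102 104 105 116 152 106 148 159 193 151 133 131 127 130 132 131 129 197 162 168 167 168 170 164 167 169 157
228  93  98 126 126  80  92 102 102 102 107 109 120 122 132 128 129 130 125 117 165 167 165 165 166 106 125 136 129 168 159
231  83 103 134 134  59  72  96 101 100 104 104 106 103 107 105 109 104 101 106 147 167 166 166 163  63  84 134 130 163 153
234  65 128 130 131  59  63  91  95  98 100 102 103 102 105 104 104 100 102 105 102 167 168 164 167  59  60 131 131 147 152
240  77 130 131  76  55  57  69  71  71  85 101 102  97  90  93  92  95  95 101 100 165 168 167 166  53  56 115 130 129  59
250 125 131  96  48  43  47  64  59 101  92  87  91  91  92  92  93  95 108 105 109 102 100  98 104  50  47  53 125 128 129
260 126 115  45  37  31  47  63  81  97  87  95  97  98  89  92 108 107  99 102 105 101 104 119  98  47  42  47  46 130  97
270  64 110  43  36  41  52  59  61  55  57  92  93  99  98  96  97  99  96  98 100 101 107 111 119  55  39 
[... 425 characters left out ...]
 122 165
 208 219 216 218 223 221]
198 242 260 [153 137 136 138 137 134 115 105 108 119 117 116 117 119 119 114 126 185
 215 219 217 219 220 224]
201 244 261 [196 153 135 136 127 107 102 100 110 118 118 120 122 121 118 118 116 154
 211 220 218 219 222 220]
204 242 261 [140 136 135 135 118  96  93 104 112 121 119 118 120 120 121 111 109 115
 165 211 218 218 221 221]
207 243 261 [151 136 135 136 130 105  93 100 112 121 115 120 123 118 120 112 108 137
 189 212 217 221 222 221]
210 243 260 [162 140 134 137 141 136 121 105 111 115 114 118 115 115 115 113 137 204
 223 218 217 219 223 220]
213 250 260 [228 224 220 224 227 226 209 137 109 109 113 115 113 112 114 120 157 208
 219 217 216 220 219 220]
```

```bash
python3 -m inch '[[[-0.03,0.1,2,0,0,0],[-0.06,0.17,5,0,0,0],[-0.06,0.17,7,0,0,0],[-0.06,0.17,8.3,0,0,0],[-0.06,0.17,8.9,0,0,0],[-0.06,0.17,9.3,0,0,0],[-0.06,0.17,9.3,0,0,0],[-0.06,0.17,9.3,0,0,0]]]'
python3 - <<'E'
from h import *
a=snapshot("wrist");g=cv2.cvtColor(a,cv2.COLOR_RGB2GRAY)
s=sense();w=get_calibration("wrist")
for z in(.183,.16,.15):print(cv2.projectPoints(s['position']+s['eef_rot']@[0,0,s['position'][2]-z],w['rvec'],w['tvec'],w['camera_matrix'],None)[0].ravel())
for r in range(190,282,6):print(r,' '.join('%3d'%g[r,c] for c in range(196,314,4)))
E
```

```text
clock: 17.55
position: [0.4924, -0.0728, 0.1607]
eef_rot: [[0.546, -0.838, 0.001], [-0.838, -0.546, 0.0], [0.0, -0.001, -1.0]]
contact_force: [-0.6, -0.8, 0.5]
width: 0.0387
gripper_force: 0.0
[252.92448275 266.3311947 ]
[252.94377858 243.2310745 ]
[252.95055669 235.11661421]
190 210 208 211 213 213 210 213 216 217 213 218 216 218 214 213 214 215 213 211 215 218 216 215 218 216 216 215 212 220 210
196 210 204 209 214 213 212 217 212 217 213 216 215 218 212 214 212 214 213 206 215 215 219 216 217 217 218 214 210 218 215
202 212 208 210 215 215 212 212 214 214 212 219 218 205 153 170 199 168 198 206 215 216 219 213 219 216 216 216 212 217 213
208 213 210 212 213 214 215 212 215 214 212 216 218 103 117 121 117 120 116 207 218 213 217 213 218 215 217 218 217 215 214
214 209 209 209 212 217 214 213 214 212 215 218 216 173 108 124 143 106 175 206 214 217 216 210 218 216 215 214 214 216 211
220 214 208 208 210 218 214 211 216 212 212 218 217 214  78  84  85  84 209 206 215 213 214 211 216 217 209 215 216 214 215
226 211 204 123 126 128 215 215 217 211 214 217 209 128  76  82  83  78 211 205
[... 460 characters left out ...]
 126 126  87  98 107 109 103 118 122 121 125 125 120 125  51  56  57 122 127 125
256 124 126  52  50  52  52 126 124 118 124 125 122  80  94 102 106 100 101 119 126 126 122 125 125  50  54  55  66 126 124
262 203 165  62  47  46  60 125 120 122 120 122 124 118  97 104 101  92 122 119 121 121 126 122 124  50  53  53  68 174 204
268  83 117  51  44  45  78 122 119 121 123 123 122 114  66  77  70  62 124 121 120 123 118 119 124  55  48  47  55 134  57
274  47  44  48  44  35 115 121 125 122 120 119 119 117  60  71  66  65 118 121 123 121 121 122 179 117  41  44  51  47  50
280  37  37  44  44  35  93 119 119 120 121 120 122 116  63  63  63  58 118 119 120 121 116 121 122 109  37  40  45  41  46
```

The tab's end spans about columns 246–262 between the pads (middle 254), so it is centred. Closing gently.

```bash
python3 -m inch '[[[0,0,0,0,0,0],[0,0,0,0,0,0],[0,0,0,0,0,0],[0,0,0,0,0,0],[0,0,0,0,0,0],[0,0,0,0,0,0],[0,0,0,0,0,0],[0,0,0,0,0,0]]]' 1 25
python3 - <<'E'
from h import *
s=sense();print(s['moment'],s['eef_rot'].T@s['contact_force'],s['width'],s['joint_positions'])
E
```

```text
clock: 18.4
position: [0.4921, -0.0727, 0.1601]
eef_rot: [[0.546, -0.838, 0.0], [-0.838, -0.546, 0.0], [0.0, -0.0, -1.0]]
contact_force: [1.0, 0.7, 0.4]
width: 0.0071
gripper_force: 31.7
[ 0.19251811 -0.33308905 -0.08959992] [-0.02049577 -1.16390078 -0.43232749] 0.007144680919604562 [ -55.38448827    9.37232675   64.41195491  110.42818708   -9.28253098
   65.76279591 -134.34301867]
```

```bash
python3 -m inch '[[[0,0,-0.01,0,0,-0.05],[0,0,-0.02,0,0,-0.1],[0,0,-0.04,0,0,-0.2],[0,0,-0.06,0,0,-0.3],[0,0,-0.08,0,0,-0.4],[0,0,-0.1,0,0,-0.5],[0,0,-0.1,0,0,-0.5]]]'
python3 - <<'E'
from h import *
s=sense();print(s['moment'],s['eef_rot'].T@s['contact_force'],s['width'],s['joint_positions'])
E
```

```text
clock: 19.1
position: [0.4921, -0.0727, 0.1611]
eef_rot: [[0.882, -0.472, 0.0], [-0.472, -0.882, 0.0], [0.0, -0.0, -1.0]]
contact_force: [0.7, 0.5, 0.6]
width: 0.0071
gripper_force: 31.6
[ 0.25492199 -0.34684993  0.04309368] [ 0.39602144 -0.77403324 -0.57120139] 0.007070008301704332 [ -51.67756473    8.17251413   59.81450946  110.27031157   -7.76660391
   65.77955596 -107.07821123]
```

```bash
python3 -m inch '[[[0,0,-0.02,0,0,-0.1],[0,0,-0.04,0,0,-0.2],[0,0,-0.06,0,0,-0.3],[0,0,-0.08,0,0,-0.4],[0,0,-0.1,0,0,-0.5],[0,0,-0.11,0,0,-0.6],[0,0,-0.13,0,0,-0.7],[0,0,-0.15,0,0,-0.8],[0,0,-0.17,0,0,-0.9],[0,0,-0.19,0,0,-1.0]]]'
python3 - <<'E'
from h import *
s=sense();print(s['moment'],s['eef_rot'].T@s['contact_force'],s['width'],s['joint_positions'])
E
python3 -m inch '[[[0,0,-0.02,0,0,-0.1],[0,0,-0.04,0,0,-0.2],[0,0,-0.06,0,0,-0.3],[0,0,-0.08,0,0,-0.4],[0,0,-0.1,0,0,-0.5],[0,0,-0.12,0,0,-0.6]]]'
python3 - <<'E'
from h import *
s=sense();print(s['moment'],s['eef_rot'].T@s['contact_force'],s['width'],s['joint_positions'])
E
```

```text
clock: 20.1
position: [0.4921, -0.0726, 0.163]
eef_rot: [[0.874, 0.486, 0.0], [0.486, -0.874, 0.0], [0.0, -0.0, -1.0]]
contact_force: [1.8, 1.2, 1.3]
width: 0.0071
gripper_force: 31.7
[ 0.24566562 -0.3866578  -0.13414894] [ 2.16994138 -0.1207611  -1.34476749] 0.007138971511166019 [-45.80240322   6.9319882   52.88650672 109.97186041  -6.06315554
  65.93765246 -51.55901331]
clock: 20.7
position: [0.4921, -0.0726, 0.1641]
eef_rot: [[0.447, 0.895, 0.0], [0.895, -0.447, 0.0], [0.0, 0.0, -1.0]]
contact_force: [0.8, 0.9, 0.9]
width: 0.0071
gripper_force: 31.7
[ 0.31556687 -0.35314559 -0.17185595] [ 1.13620319  0.31312038 -0.87418044] 0.007142663338678544 [-42.87927388   6.48069254  49.53960889 109.80001592  -5.40655679
  66.06845831 -17.86414657]
```

```bash
P="import cell;s=cell.sense();print(s['moment'][2],s['contact_force'],s['eef_rot'][:,0])"
python3 -m inch '[[[0,0,-0.01,0,0,-0.05],[0,0,-0.02,0,0,-0.1],[0,0,-0.03,0,0,-0.15],[0,0,-0.04,0,0,-0.2]]]' >/dev/null; python3 -c "$P"
python3 -m inch '[[[0,0,-0.01,0,0,-0.05],[0,0,-0.01,0,0,-0.05]]]' >/dev/null; python3 -c "$P"
python3 -m inch '[[[0,0,-0.01,0,0,-0.05],[0,0,-0.01,0,0,-0.05]]]' >/dev/null; python3 -c "$P"
```

```text
-0.1780940236886981 [1.00722421 1.81883849 0.51681542] [2.62160524e-01 9.65024254e-01 2.21656258e-04]
-0.058420785225402214 [1.12146515 1.27039494 0.38836496] [2.14188835e-01 9.76792235e-01 2.70464310e-04]
-0.04283734602199486 [1.99184279 2.15210295 1.10508523] [1.65376211e-01 9.86230533e-01 2.09427333e-04]
```

```bash
P="import cell;s=cell.sense();print(s['moment'][2],s['contact_force'],s['eef_rot'][:,0])"
for i in 1; do python3 -m inch '[[[0,0,-0.005,0,0,-0.03],[0,0,-0.01,0,0,-0.05]]]' >/dev/null; python3 -c "$P"
python3 -m inch '[[[0,0,0,0,0,-0.03],[0,0,0,0,0,-0.05]]]' >/dev/null; python3 -c "$P"
python3 -m inch '[[[0,0,0,0,0,-0.03],[0,0,0,0,0,-0.05]]]' >/dev/null; python3 -c "$P"; done
```

```text
-0.5750206878903168 [ 1.60880102  1.75162325 -0.38760171] [1.13818422e-01 9.93501533e-01 2.66736781e-04]
-0.8482980151237202 [1.59155398 1.87234751 0.18777167] [6.28924325e-02 9.98020262e-01 3.12390071e-04]
-1.1147317482697179 [2.09233489 3.21698927 1.45903444] [1.26761274e-02 9.99919594e-01 3.49384118e-04]
```

The moment rose steadily past 0.5 N m, so the cap is at its stop. I ease the twist off and let go.

```bash
P="import cell;s=cell.sense();print(s['moment'][2],s['contact_force'],s['eef_rot'][:,0])"
python3 -m inch '[[[0,0,0,0,0,0.03],[0,0,0,0,0,0.05]]]' >/dev/null; python3 -c "$P"
python3 -m inch '[[[0,0,0,0,0,0.02],[0,0,0,0,0,0.03]]]' >/dev/null; python3 -c "$P"
```

```text
-0.8078870842567885 [2.11112967 2.03369177 0.58918559] [6.66045143e-02 9.97779443e-01 1.48208780e-04]
-0.5600215697932782 [2.89707204 2.17119068 0.32148653] [ 9.50375550e-02  9.95473687e-01 -3.40969671e-05]
```

```bash
P="import cell;s=cell.sense();print(s['moment'],s['contact_force'],s['position'],s['width'])"
python3 -m inch '[[[0,0,0,0,0,0.02],[0,0,0,0,0,0.03]]]' >/dev/null; python3 -c "$P"
python3 -m inch '[[[0,0,0,0,0,0],[0,0,0,0,0,0],[0,0,0,0,0,0],[0,0,0,0,0,0]]]' 0.5 >/dev/null; python3 -c "$P"
python3 -m inch '[[[0,0,-1,0,0,0],[0,0,-3,0,0,0],[0,0,-5,0,0,0],[0,0,-7,0,0,0],[0,0,-9,0,0,0],[0,0,-9,0,0,0],[0,0,-9,0,0,0]]]' >/dev/null; python3 -c "$P"
python3 - <<'E'
from h import *
w=get_calibration("wrist");a=snapshot("wrist");np.save('w8.npy',a);np.save('w8c.npy',w,allow_pickle=True);g=cv2.cvtColor(a,cv2.COLOR_RGB2GRAY)
q=cv2.projectPoints(np.array([.4921,-.0727,.1885]),w['rvec'],w['tvec'],w['camera_matrix'],None)[0].ravel();print(q)
r0,c0=int(q[1])-54,int(q[0])-40
for r in range(r0,r0+92,3):print(r,' '.join('%3d'%g[r,c] for c in range(c0,c0+80,3)))
print(c0)
E
```

```text
[ 0.54355545 -0.53087216 -0.45187603] [1.59299945 2.0547837  1.15298467] [ 0.49204678 -0.07264596  0.16482851] 0.007279662769770747
[ 0.00268017 -0.0520877  -0.00224077] [-0.47640626 -0.48080427  0.26604587] [ 0.49179808 -0.0728852   0.16472875] 0.042589622847678046
[ 0.0135921  -0.01026665 -0.00258258] [ 0.46874622  0.1725147  -1.24645237] [ 0.49212075 -0.07279216  0.25520765] 0.04276451411513354
[253.8349187  202.66421134]
148 122 124 125 163 197 235 240 241 242 241 243 243 243 239 244 242 243 240 242 238 154 152 215 156 126 131 195
151 124 126 120 194 241 242 240 240 242 240 244 242 244 240 244 242 243 240 243 245 155 150 243 245 175 177 130
154 122 160 202 240 242 243 241 242 242 242 244 243 244 241 244 243 243 241 244 244 242 238 245 245 242 200 126
157 126 166 239 240 243 242 242 242 244 243 245 244 243 241 244 243 244 241 244 244 245 243 246 245 243 243 211
160 181 240 240 239 243 243 242 241 244 242 246 242 177 153 235 243 243 240 244 245 246 243 245 245 244 245 242
163 231 242 241 240 243 242 242 244 245 242 247 246 153 155 156 245 245 240 245 246 246 243 247 246 244 245 245
[... 2104 characters left out ...]
 248 247 244 211 208 208
223 198 197 199 199 202 235 244 247 247 248 247 247 246 245 246 245 245 247 249 246 249 243 219 214 212 208 205
226 195 194 196 203 205 199 199 227 246 248 247 247 246 244 246 245 245 247 248 238 233 216 210 213 208 205 209
229 199 199 199 198 201 203 203 203 205 211 240 233 238 243 239 241 236 225 227 208 205 208 209 210 206 207 209
232 190 200 199 200 203 203 205 203 204 204 206 204 205 209 207 206 208 211 206 206 206 207 211 209 208 209 208
235 183 198 198 199 202 201 202 204 205 207 202 205 205 206 208 208 209 211 204 207 209 210 208 211 204 205 206
238 174 197 201 200 199 200 204 201 203 204 206 202 205 205 208 206 211 210 206 205 207 206 207 205 206 204 207
213
```

The tab's end face is still centred over its lugs at column 254, so it is standing. The total turn, about 2.42 rad to a hard stop, matches the start angle of about 0.2 rad seen in the pictures. The gripper is well clear, so I hand in.

```bash
python3 -c "
from cell import *
print(sense()['clock']);print(close_job())"
```

```text
23.85
the job is handed in; nothing more can be done
None
```

The job is handed in at 23.85 s: I lifted the tab upright to its stop, unscrewed the cap about 2.42 rad anticlockwise to its stop, and let go with the tab still standing and the gripper clear, but the hand-in returned no verdict.

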